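Close the bread bin and lift off the outer of its two lids

TASK

Close up the freshly filled bread bin: swing its hinged top flap fully shut so that the tab drops behind the front rim, then pick up the nested pair of lids together (the knob lifts both), lower the pair gently into the neck in the flap until it is fully seated, and let go of the knob. Then lift the outer lid off alone (its collar lifts only it), keeping it level, leaving the inner lid seated in the neck, and finish while still holding the outer lid in the air above the top of the inner lid's knob. Leave the jar and the cup where they are.

Things in the scene. Friction and masses are not known exactly. Their poses are not given: they have to be found in the camera images.
- bin: square open-topped sheet-metal bread bin, fixed to the counter, 220 x 220 mm and 100 mm high, walls 6 mm. Origin: centre of its underside, on the counter (z = 0). z up; its own -x side is the front (roughly towards the robot), the flap's hinge runs along its far (+x) top edge, parallel to its y axis
- flap (a joint): angle (rad) of the bin's top flap: 0 = fully shut, flat on the rim; grows as the front edge swings up and away from the robot; starts at 0.6 to 1.15. Stiff hinge (0.5 N m friction): stays where left; push it down to its stop, 5 N at the front edge suffices. Metal plate 220 x 220 x 5 mm, 0.35 kg; a 14 mm tab under its front edge goes inside the bin's front wall when shut
- flap_hinge (a point): point on the hinge axis, mid-width, at the level of the flap's underside when shut (100 mm above the counter, 110 mm from the bin's centre on its +x side). Axes are the flap's: y along the hinge axis, -x from the hinge towards the flap's front edge, z out of the flap's outer (upper) face
- flap_push (a point): point on the flap's outer (upper) face, mid-width, 185 mm from the hinge axis and 35 mm from the front edge; plain metal within 30 mm all round except where the neck begins 35 mm nearer the hinge. Axes as flap_hinge
- neck (a point): centre of the mouth of the neck, 90 mm from the hinge axis, 15 mm above the flap's underside (so 115 mm above the counter when shut). The neck is an upright ring, 120 mm outside and 108 mm inside diameter, standing 10 mm above the flap's outer face; the hole goes right through the flap. Axes as flap_hinge: z points out of the neck
- lid_inner: inner lid: glass plug 100 mm across, 14 mm deep, bevelled foot; glass flange 124 mm across, 14 to 18 mm above the origin; central knob, a plain upright steel rod 24 mm across, up to 87 mm above the origin. Origin: centre of the plug's underside, z up; 14 mm below neck when seated. 0.15 to 0.3 kg. Starts standing on the counter, outer lid nested over it
- lid_outer: outer lid: wooden cap 140 mm across, 0.17 to 0.34 kg. Origin: centre of its skirt's lower edge, z up; roof 10 to 15 mm above, central collar (tube, 46 mm outside, 32 mm inside) 15 to 43 mm above. Nested, it rests loose on the flange, origin 8 mm above the inner lid's, knob sticking 36 mm out of the collar, 4 mm play all round. The knob lifts both lids, the collar the outer one alone
- jar: bystander: amber glass jar 68 mm across, 110 mm high; origin at the centre of its underside
- cup: bystander: white cup 80 mm across, 90 mm high; origin at the centre of its underside

How it is judged (in metres and radians):
On the way, in this order (a step that is already met when the one before it is completed fails the run):
1. the flap is fully shut, its tab behind the rim (value of joint flap below 0.03 rad), for 0.2 s.
2. both lids, still nested, are seated in the neck of the shut flap and the knob is let go (value of joint flap below 0.03 rad and horizontal distance between lid_inner and neck below 0.008 m and z of lid_inner in the frame of neck below -0.0105 m and angle between lid_inner's own z axis and vertical below 0.05 rad and z of lid_outer in the frame of lid_inner below 0.011 m and contact force between the fingers and lid_inner below 0.1 N and linear speed of lid_inner below 0.03 m/s), for 0.2 s.
At the end, for the whole second after the job is handed in: Flap shut (under 0.03 rad); inner lid seated in the neck (within 8 mm, flange within 3.5 mm of the rim, tilt under 0.05 rad), at rest, untouched; gripper holds the outer lid still (over 2 N), tilted under 0.3 rad, its lower edge over 75 mm above the neck (knob top: 73 mm), touching nothing else (value of joint flap below 0.03 rad and horizontal distance between lid_inner and neck below 0.008 m and z of lid_inner in the frame of neck below -0.0105 m and angle between lid_inner's own z axis and vertical below 0.05 rad and linear speed of lid_inner below 0.02 m/s and z of lid_outer in the frame of neck above 0.075 m and angle between lid_outer's own z axis and vertical below 0.3 rad and linear speed of lid_outer below 0.03 m/s and contact force between the fingers and lid_outer above 2 N and contact force between each of the arm, the fingers, lid_outer and lid_inner below 0.1 N and contact force between lid_outer and bin below 0.1 N); the arm keeps its last pose, push and grip.
It fails at once if the lids come apart while the inner lid is not seated in the neck (distance between lid_outer and lid_inner above 0.045 m and not (horizontal distance between lid_inner and neck below 0.008 m and z of lid_inner in the frame of neck below -0.0105 m and angle between lid_inner's own z axis and vertical below 0.05 rad)).
It fails at once if the lids are dropped into the neck (distance between lid_inner and neck below 0.045 m and linear speed of lid_inner above 0.4 m/s).
It fails at once if the jar or the cup is disturbed (distance of any of jar, cup from where it was at the start of the episode above 0.03 m or angle between any of jar, cup's own z axis and vertical above 0.5 rad).
It also fails if it takes over 72 s, if anything falls off the work surface, if the arm or the gripper's body presses on something with over 40 N, if the wrist force passes 120 N, or if a joint passes its speed limit or range.

ROBOT

A 6-joint arm with a two-finger parallel gripper is mounted at the origin on the work surface. World frame = base frame: x ahead of the robot, y to its left, z up, the work surface at z = 0. Lengths are in mm, angles in rad, forces in N, time in s.
With the tool pointing down it reaches from about 350 to 875 mm from the base axis. Payload 4.2 kg.
Tool frame: the origin (TCP) lies midway between the tips of the shut fingers; the grasp point (between the pads) lies 19 mm behind it; y points along the fingers, x is the direction in which the jaws open and shut, and the axes are right-handed (so a half turn about y gives the same grasp; the last joint's range is limited). The gripper opens to 85 mm and grips with 20 to 120 N. Pads are 22 mm wide; open, the fingers measure 114 mm over their backs; the gripper's body (76 mm by 85 mm) begins 54 mm behind the grasp point. The pads swing forward as they close: fully open they stand 13 mm farther back than shut.
Start: joints at [-0.871, 0.385, 0.008, 0, -1.194, -0.259], TCP at [266.676, -565.228, 231.312] pointing down, gripper open.
Joint ranges: [-3.14, 3.14], [-1.21, 2.06], [-1.07, 1.41], [-3.16, 2.05], [-2.99, -0.16], [-3.1, 3.1]. Speed limits (rad/s): [2.79, 2.79, 3.14, 3.14, 3.14, 3.14].

INTERFACE

Orientations are given as a unit quaternion [x, y, z, w].
In Python, from bench import read_state, get_image, job_done gives the robot as it stands.
- The arm moves only by the tool play_rows, never from a script. Its argument "series" is a list of rows, each a list of 7 numbers: the shift along the tool's x, y, z in m, then the turn, a rotation vector about the tool's x, y, z in rad, then the finger opening in m, from 0 to 0.0854. In form: [[x, y, z, wx, wy, wz, claw], ...]. A call has 1 to 10 rows; each row shifts and turns the pose as measured when the row begins, along the tool's axes as they then stand; what a row does not reach is not made up. A row lasts 1/10 s, in which the tool goes at most 50 mm and 8.59 degrees, less where a joint would pass 70% of its speed; a pose out of reach is approached as far as the arm can. A call with a gripper value outside its range is refused whole. The fingers move at their own pace and stop on an object; the grip force is fixed at half the most. Time passes only in rows, so rows that do not move let the fingers close. It gives the time, the measured TCP pose, the force and the opening at its end, in the units of the state.
- read_state(): the state, without advancing time (a new reading comes with each control period).
- get_image(name): name is "side" or "top"; returns a dict with "color" (384x512x3 uint8, red, green, blue), "intrinsics" (3x3 intrinsics, pixels), "origin" and "orientation" of the camera in the world. Camera axes: x right, y down, z forward; pixel columns grow to the right and rows downward; lengths in mm; the calibration is good to about 2 mm. A picture is of the moment at which its call begins. There is no depth.
- job_done(): hands the job in, once; it reports no verdict.
The state is a dict: "clock": time; "joints": joint angles; "joint_vel": joint speeds; "joint_efforts": joint torques, N m; "position": TCP position; "ee_rot": TCP orientation; "contact_force": force on the tool from outside, world axes, zero at the start; "wrist_torque": the same for the moment, N m; "gripper_width": finger opening in mm.
Only numpy, scipy, OpenCV 4.12 (cv2) and the standard library are available. Lean on these libraries where they do the work, as an engineer would, in place of code of your own. Each camera call takes 0.05 s, during which the arm holds its last target. There are 200 camera calls.

## Working session

There is one attempt and no reset: what is moved stays moved. The work goes in short steps, Python scripts to look and compute and a tool call to move; the robot and the scene stay as the last step left them, time stands still between calls to the robot, and variables do not carry over. Pictures are saved under pics/ and viewed, about 8 in all and at most 12, crops included, and the job is handed in when it is done.

Besides the shell and the picture viewer there is one more tool, called as name(argument=value, ...), one argument or row to a line, values as JSON. play_rows: Moves the arm, as the interface text tells. Its arguments: {"type":"object","properties":{"series":{"type":"array","items":{"type":"array","items":{"type":"number"}}}},"required":["series"]}

```bash
mkdir -p pics; ls; python3 - <<'E'
from bench import *
import cv2
print(read_state())
for n in("side","top"):
    d=get_image(n); cv2.imwrite(f"pics/{n}0.png",d["color"][:,:,::-1]); print(n,d["intrinsics"],d["origin"],d["orientation"])
E
```

```text
pics
{'clock': 0.0, 'joints': array([-8.71398704e-01,  3.85569036e-01,  6.61925447e-03, -5.30275326e-04,
       -1.19396411e+00, -2.58580221e-01]), 'joint_vel': array([-0.00127628, -0.00045588,  0.00106254,  0.00101577, -0.00012092,
        0.00042022]), 'joint_efforts': array([-6.66953056e-04, -3.92291486e+01,  1.88407302e+01,  4.18608248e+00,
       -4.50795822e-03,  3.39222325e-06]), 'position': array([ 266.44162792, -564.71996988,  230.20681866]), 'ee_rot': array([ 0.37798682,  0.59757289, -0.59678896, -0.3793093 ]), 'contact_force': array([ 0.72567153, -0.49907349,  0.01704053]), 'wrist_torque': array([-0.00785825, -0.04225617,  0.02131468]), 'gripper_width': 85.27022008625673}
side [[498.27741504   0.         255.64958761]
 [  0.         498.27741504 190.09873783]
 [  0.           0.           1.        ]] [-377.25294502  899.45016223 1366.83395327] [-0.36424829  0.84970846 -0.35227416  0.14567647]
top [[370.40628683   0.         256.53771235]
 [  0.         370.40628683 189.58876959]
 [  0.           0.           1.        ]] [ 408.34413732   19.10338834 1477.72568993] [-0.70304239  0.70991582 -0.02900239  0.03016264]
```

View pics/side0.png

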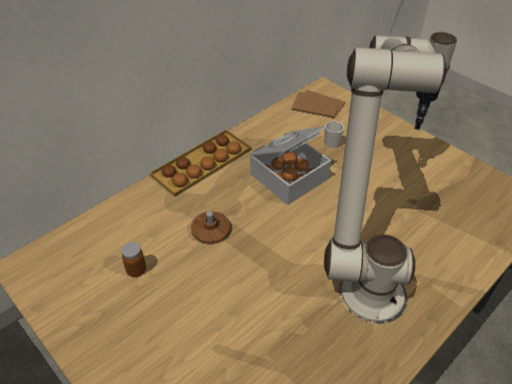

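View pics/top0.png

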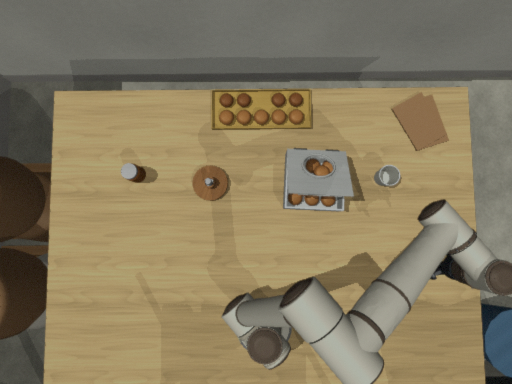

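Both views show the same layout. The bin is at top-view pixel (317,180) with its flap open, and the lids are at (210,182). The jar is at (133,172) and the cup at (389,176), about 40 px right of the bin. I'll zoom in to measure.

```bash
cat > h.py <<'E'
import numpy as np, cv2
from scipy.spatial.transform import Rotation as R
from bench import *
class Cam:
    def __init__(s,d): s.K=np.array(d["intrinsics"]);s.o=np.array(d["origin"]);s.R=R.from_quat(d["orientation"]).as_matrix();s.im=d["color"][:,:,::-1].copy()
    def px(s,P):
        c=(np.atleast_2d(P)-s.o)@s.R; u=c@s.K.T; return u[:,:2]/u[:,2:]
    def at(s,uv,z):
        r=s.R@np.linalg.solve(s.K,[uv[0],uv[1],1]); return s.o+r*(z-s.o[2])/r[2]
def crop(im,x0,y0,w,h,k): return cv2.resize(im[y0:y0+h,x0:x0+w],None,fx=k,fy=k,interpolation=cv2.INTER_CUBIC)
E
python3 - <<'E'
from h import *
t=Cam(get_image("top"));s=Cam(get_image("side"))
a=crop(t.im,270,135,100,75,4);b=crop(s.im,240,115,100,75,4)
c=crop(t.im,170,145,100,75,4);d=crop(s.im,165,190,100,75,4)
cv2.imwrite("pics/z.png",np.vstack([np.hstack([a,b]),np.hstack([c,d])]))
for n,uv,z in(("lidknobtop",(210,181),87),("binc",(317,180),100),("cup",(389,176),90),("jar",(130,172),110)):print(n,t.at(uv,z))
E
```

```text
lidknobtop [559.2946194  196.23328864  87.        ]
binc [ 557.69638278 -205.62374932  100.        ]
cup [ 571.26082155 -478.83552136   90.        ]
jar [593.42778677 491.22947347 110.        ]
```

View pics/z.png

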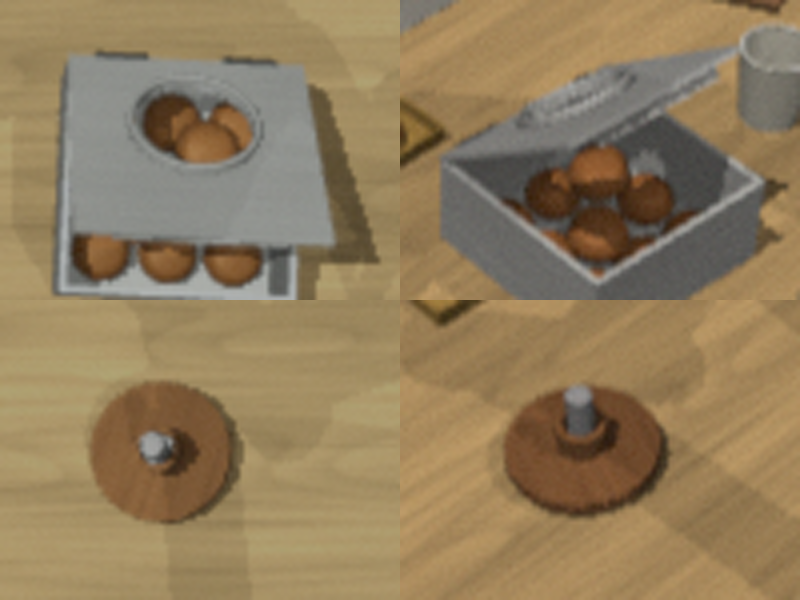

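```bash
cat > fit.py <<'E'
from h import *
from scipy.optimize import least_squares
t=Cam(get_image("top"));s=Cam(get_image("side"))
def model(p):
    x,y,w,a=p; Rz=R.from_euler("z",w).as_matrix(); c=np.array([x,y,0])
    B=lambda q:c+np.array(q,float)@Rz.T
    F=lambda u,v,z=0:B([110-u*np.cos(a)+(-z)*-1*np.sin(a)*1, v, 100+u*np.sin(a)+z*np.cos(a)])
    return B,F
def res(p):
    B,F=model(p)
    T=[(B([-110,110,100]),(283.4,207.4)),(B([-110,-110,100]),(343.9,209.4)),(F(0,110,5),(286.4,149)),(F(0,-110,5),(345.4,151.4)),(F(220,110,5),(288.7,193.9)),(F(220,-110,5),(352.9,195.7))]
    S=[(B([-110,110,100]),(289.6,184.6)),(B([-110,-110,100]),(329.6,160.1)),(B([110,110,100]),(250.4,154.6))]
    return np.concatenate([(t.px(P)[0]-q) for P,q in T]+[s.px(P)[0]-q for P,q in S])
if __name__=="__main__":
    f=least_squares(res,[560,-205,0,.8]);print(f.x.round(3));print(f.fun.reshape(-1,2).round(1))
    B,F=model(f.x)
    for q in((220,110,0),(220,-110,0),(220,-110,5)):print("side",s.px(F(*q)))
    print("push",F(185,0,5),"front",F(220,0,5),"neck shut",B([20,0,115]),"hinge",B([110,0,100]))
    g=lambda p:np.concatenate([c.px([p[0],p[1],z])[0]-q for c,z,q in((t,20,(211.1,182.4)),(t,87,(208,181.2)),(s,20,(210.9,227.6)),(s,87,(209.6,212.4)))])
    r=least_squares(g,[560,196]);print("lid",r.x,r.fun.reshape(-1,2).round(1))
    print("tool axes\n",R.from_quat(read_state()["ee_rot"]).as_matrix().round(3))
E
python3 fit.py
```

```text
[ 5.60093e+02 -1.98372e+02 -5.00000e-02  6.13000e-01]
[[ 1.3  0.2]
 [-0.   0.6]
 [ 0.3 -0.8]
 [-0.1 -0.9]
 [-0.8 -0.4]
 [ 0.3  0.4]
 [-0.5  1.3]
 [ 1.1 -0.5]
 [-0.8  0.7]]
side [[283.18590842 153.85485574]]
side [[326.71729584 128.41284765]]
side [[326.268506   127.16218194]]
push [ 521.74904729 -196.46635436  210.58968127] front [ 493.16578342 -195.04545547  230.73857884] neck shut [ 580.06814646 -199.36544749  115.        ] hinge [ 669.95714946 -203.83390798  100.        ]
lid [559.38696185 203.87418974] [[-0.9  0.4]
 [-0.  -0.2]
 [ 0.1 -1.7]
 [ 0.4  0.8]]
tool axes
 [[-0.427 -0.    -0.904]
 [ 0.904  0.001 -0.427]
 [ 0.001 -1.     0.   ]]
```

play_rows(
  series=[
    [0.023, -0.004, -0.037, 0, 0, 0, 0],
    [0.023, -0.004, -0.037, 0, 0, 0, 0],
    [0.023, -0.004, -0.037, 0, 0, 0, 0],
    [0.023, -0.004, -0.037, 0, 0, 0, 0],
    [0.023, -0.004, -0.037, 0, 0, 0, 0],
    [0.023, -0.004, -0.037, 0, 0, 0, 0],
    [0.023, -0.004, -0.037, 0, 0, 0, 0],
    [0.023, -0.004, -0.037, 0, 0, 0, 0],
    [0.02, -0.004, -0.03, 0, 0, 0, 0],
    [0.0, 0, 0, 0, 0.1, 0, 0],
  ],
)

```text
clock: 1.3
position: [482.0, -230.8, 267.2]
ee_rot: [0.41, 0.577, -0.575, -0.41]
contact_force: [0.8, -0.3, -0.3]
gripper_width: -0.0
```

```bash
cat > go.py <<'E'
# usage: go.py x y z [yaw of tool x axis, rad, mod pi] -> shift in tool axes (m), turn about tool y
from h import *
import sys
s=read_state();M=R.from_quat(s["ee_rot"]).as_matrix();a=[float(v) for v in sys.argv[1:]]
print("clock",round(s["clock"],2),"pos",s["position"].round(1),"F",np.round(s["contact_force"],1),"w",round(s["gripper_width"],1),"joints",s["joints"].round(2))
print("shift",(M.T@(np.array(a[:3])-s["position"])/1e3).round(4),"level rotvec",(M.T@np.cross(M[:,1],[0,0,-1])).round(4))
yaw=np.arctan2(M[1,0],M[0,0]); print("yaw x",yaw.round(3),end=" ")
if len(a)>3: d=(a[3]-yaw+np.pi/2)%np.pi-np.pi/2; print("turn y",(-d).round(3))
E
python3 go.py 498 -195.5 262 1.521
```

```text
clock 1.3 pos [ 482.  -230.8  267.2] F [ 0.8 -0.3 -0.3] w -0.0 joints [-0.14  0.21 -0.15 -0.   -1.21 -1.09]
shift [ 0.0282  0.0053 -0.0267] level rotvec [0.0014 0.     0.0016]
yaw x 1.904 turn y 0.383
```

play_rows(
  series=[
    [0.014, 0.0, -0.013, 0, 0, 0, 0],
    [0.014, 0.0, -0.013, 0, 0, 0, 0],
    [0, 0, 0, 0, 0.13, 0, 0],
    [0, 0, 0, 0, 0.13, 0, 0],
    [0, 0, 0, 0, 0.13, 0, 0],
    [0, 0, 0, 0, 0, 0, 0],
  ],
)

```text
clock: 1.9
position: [498.9, -191.6, 267.4]
ee_rot: [-0.516, -0.484, 0.482, 0.517]
contact_force: [-0.3, -0.3, 0.1]
gripper_width: -0.1
```

```bash
python3 go.py 498 -195.5 262 1.521
```

```text
clock 1.9 pos [ 498.9 -191.6  267.4] F [-0.3 -0.3  0.1] w -0.1 joints [-0.06  0.21 -0.15 -0.   -1.21 -1.57]
shift [-0.004   0.0054  0.0006] level rotvec [ 0.0012 -0.      0.0025]
yaw x 1.503 turn y -0.018
```

play_rows(
  series=[
    [-0.002, 0.015, 0, 0, 0, 0, 0],
    [-0.002, 0.015, 0, 0, 0, 0, 0],
    [0, 0.015, 0, 0, 0, 0, 0],
    [0, 0.015, 0.001, 0, 0, 0, 0],
    [0, 0.015, 0.001, 0, 0, 0, 0],
    [0, 0.015, 0.001, 0, 0, 0, 0],
    [0, 0.015, 0.001, 0, 0, 0, 0],
    [0, 0.015, 0.001, 0, 0, 0, 0],
    [0, 0.015, 0.001, 0, 0, 0, 0],
  ],
)

```text
clock: 2.8
position: [495.4, -196.9, 133.1]
ee_rot: [0.513, 0.493, -0.487, -0.507]
contact_force: [0.1, -0.4, 0.2]
gripper_width: 0.1
```

```bash
python3 go.py 490 -195.5 105 1.521; python3 - <<'E'
from h import *
t=Cam(get_image("top"));s=Cam(get_image("side"))
cv2.imwrite("pics/p1.png",np.hstack([crop(t.im,270,120,100,100,4),crop(s.im,240,95,100,100,4)]))
E
```

```text
clock 2.8 pos [ 495.4 -196.9  133.1] F [ 0.1 -0.4  0.2] w 0.1 joints [-0.07  0.32 -0.36 -0.   -0.88 -1.54]
shift [0.0012 0.028  0.0058] level rotvec [ 0.0116 -0.     -0.0003]
yaw x 1.532 turn y 0.011
```

View pics/p1.png

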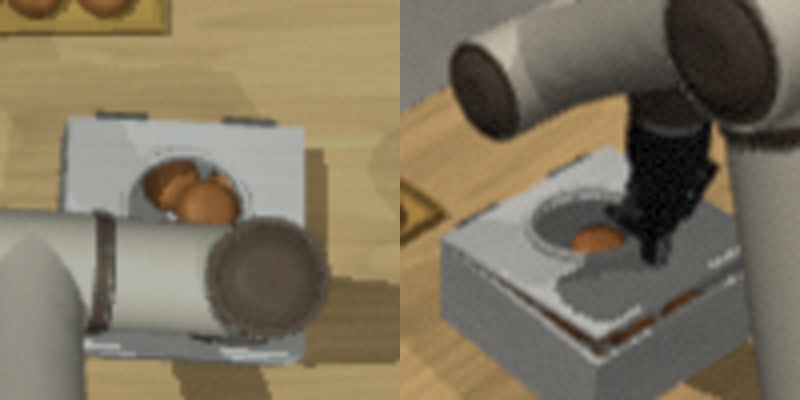

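The picture shows the fingers on the flap, in front of the neck. The flap is nearly shut, with a thin gap left at the front edge. I'll keep pushing.

play_rows(
  series=[
    [0, 0.01, 0.002, 0, 0, 0, 0],
    [0, 0.01, 0.002, 0, 0, 0, 0],
    [0, 0.008, 0.001, 0, 0, 0, 0],
    [0, 0.004, 0, 0, 0, 0, 0],
    [0, 0.003, 0, 0, 0, 0, 0],
    [0, 0.003, 0, 0, 0, 0, 0],
  ],
)

```text
clock: 3.5
position: [491.7, -197.0, 105.4]
ee_rot: [0.512, 0.495, -0.49, -0.502]
contact_force: [-5.4, 4.2, 17.4]
gripper_width: -0.1
```

```bash
python3 go.py 490 -195.5 105 1.521
```

```text
clock 3.5 pos [ 491.7 -197.   105.4] F [-5.4  4.2 17.4] w -0.1 joints [-0.07  0.35 -0.41  0.01 -0.8  -1.53]
shift [0.0014 0.0004 0.0018] level rotvec [ 0.0143  0.     -0.0045]
yaw x 1.542 turn y 0.021
```

play_rows(
  series=[
    [0, 0, 0, 0, 0, 0, 0],
    [0, 0, 0, 0, 0, 0, 0],
    [0, -0.01, 0, 0, 0, 0, 0],
    [0, -0.03, 0, 0, 0, 0, 0],
    [0, -0.03, 0, 0, 0, 0, 0],
    [0.02, -0.02, -0.01, 0, 0, 0, 0.0854],
    [0.04, 0, -0.01, 0, 0, 0, 0.0854],
    [0.045, 0, -0.01, 0, 0, 0, 0.0854],
    [0.045, 0, -0.01, 0, 0, 0, 0.0854],
    [0.045, 0, -0.01, 0, 0, 0, 0.0854],
  ],
)

```text
clock: 4.5
position: [546.9, -1.9, 201.2]
ee_rot: [0.514, 0.493, -0.488, -0.505]
contact_force: [0.4, -0.2, 0.4]
gripper_width: 71.9
```

```bash
python3 go.py 559.4 203.9 180 1.571
```

```text
clock 4.5 pos [546.9  -1.9 201.2] F [ 0.4 -0.2  0.4] w 71.9 joints [ 0.3   0.27 -0.25  0.01 -1.04 -1.91]
shift [ 0.2062  0.0204 -0.0044] level rotvec [ 0.0149 -0.     -0.0042]
yaw x 1.533 turn y -0.038
```

play_rows(
  series=[
    [0.042, 0, -0.001, 0, 0, 0, 0.0854],
    [0.042, 0, -0.001, 0, 0, 0, 0.0854],
    [0.042, 0, -0.001, 0, 0, 0, 0.0854],
    [0.042, 0.01, -0.001, 0, 0, 0, 0.0854],
    [0.03, 0.01, 0, 0.0, 0, 0, 0.0854],
    [0.0, 0.02, 0, 0.015, -0.038, -0.004, 0.0854],
    [0.0, 0.02, 0, 0, 0, 0, 0.0854],
    [0.0, 0.0, 0, 0, 0, 0, 0.0854],
  ],
)

```text
clock: 5.3
position: [560.5, 211.3, 139.8]
ee_rot: [0.498, 0.503, -0.502, -0.497]
contact_force: [-1.5, -0.8, -0.4]
gripper_width: 85.6
```

```bash
python3 go.py 559.4 203.9 130 1.571; python3 - <<'E'
from h import *
t=Cam(get_image("top"));s=Cam(get_image("side"))
cv2.imwrite("pics/p2.png",np.hstack([crop(t.im,270,120,100,100,4),crop(s.im,165,160,100,100,4)]))
cv2.imwrite("pics/t2.png",t.im);cv2.imwrite("pics/s2.png",s.im)
E
```

```text
clock 5.3 pos [560.5 211.3 139.8] F [-1.5 -0.8 -0.4] w 85.6 joints [ 0.63  0.42 -0.19  0.   -0.97 -2.19]
shift [-0.0074  0.0098  0.0012] level rotvec [ 0.0021 -0.     -0.    ]
yaw x 1.582 turn y 0.011
```

View pics/p2.png

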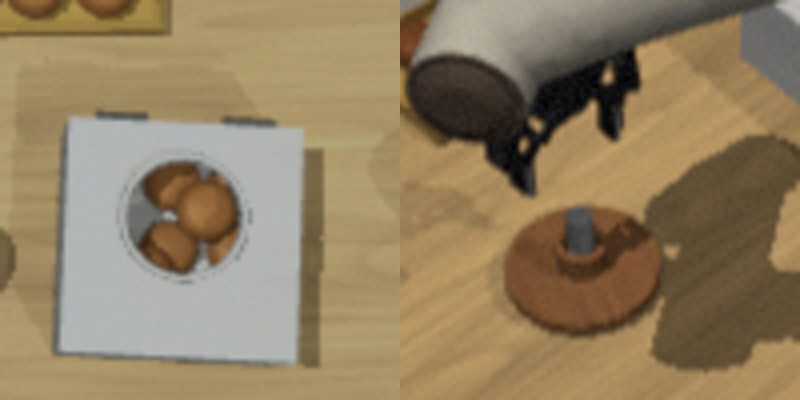

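Left crop: the flap is shut, flush with the bin outline, and the neck is centred at crop pixel (185,215). Right crop: the open fingers straddle the knob at (580,212). I'll descend and refine the neck position.

play_rows(
  series=[
    [-0.004, 0.01, 0.001, 0, 0, 0, 0.0854],
    [-0.004, 0.015, 0, 0, 0.01, 0, 0.0854],
    [0, 0.015, 0, 0, 0, 0, 0.0854],
    [0, 0.015, 0, 0, 0, 0, 0.0854],
    [0, 0.01, 0, 0, 0, 0, 0.0854],
    [0, 0.005, 0, 0, 0, 0, 0.0854],
    [0, 0, 0, 0, 0, 0, 0.0854],
  ],
)

```text
clock: 6.1
position: [565.6, 201.7, 76.3]
ee_rot: [0.503, 0.506, -0.493, -0.498]
contact_force: [-0.6, -0.3, 1.2]
gripper_width: 85.8
```

```bash
python3 go.py 559.4 203.9 55 1.571; python3 - <<'E'
from h import *
t=Cam(get_image("top"));t.im=cv2.imread("pics/t2.png")
print("pred neck px",t.px([580.1,-199.4,115]),"ring meas",t.at((315.9,173.5),115),"bin centre meas",t.at((314.8,179.6),105))
# hole: non-gray dark/brown pixels inside ring vs flap light gray
g=t.im[140:210,285:348].astype(int); 
m=(g.min(2)<150).astype(np.uint8)
n,l,st,c=cv2.connectedComponentsWithStats(m); i=[k for k in range(1,n) if l[34,31]==k]
for k in range(1,n):
    if st[k,4]>100:print(st[k]+[285,140,0,0,0],c[k]+[285,140])
E
```

```text
clock 6.1 pos [565.6 201.7  76.3] F [-0.6 -0.3  1.2] w 85.8 joints [ 0.61  0.48 -0.26  0.01 -0.8  -2.19]
shift [0.002  0.0212 0.0066] level rotvec [ 0.0184 -0.      0.0085]
yaw x 1.569 turn y -0.002
pred neck px [[315.82908185 173.55984299]] ring meas [ 580.32061893 -199.66773578  115.        ] bin centre meas [ 558.73394714 -196.64846305  105.        ]
[285 140  63  70 931] [320.6433942 153.9763695]
[301 160  30  29 671] [315.53353204 173.64083458]
```

play_rows(
  series=[
    [0.002, 0.008, 0.004, 0.018, 0, 0.008, 0.0854],
    [0.0, 0.008, 0.003, 0, 0, 0, 0.0854],
    [0, 0.006, 0, 0, 0, 0, 0.0854],
    [0, 0.0, 0, 0, 0, 0, 0.0854],
  ],
)

```text
clock: 6.55
position: [559.4, 205.0, 54.6]
ee_rot: [0.501, 0.501, -0.498, -0.5]
contact_force: [-0.6, 0.3, -0.4]
gripper_width: 85.6
```

```bash
python3 go.py 559.4 203.9 55 1.571; python3 - <<'E'
from h import *
t=Cam(get_image("top"));s=Cam(get_image("side"))
cv2.imwrite("pics/p3.png",np.hstack([crop(t.im,160,130,100,100,4),crop(s.im,165,160,100,100,4)]))
E
```

```text
clock 6.55 pos [559.4 205.   54.6] F [-0.6  0.3 -0.4] w 85.6 joints [ 0.62  0.51 -0.28 -0.   -0.77 -2.2 ]
shift [-0.0011 -0.0004 -0.    ] level rotvec [0.0025 0.     0.002 ]
yaw x 1.569 turn y -0.002
```

View pics/p3.png

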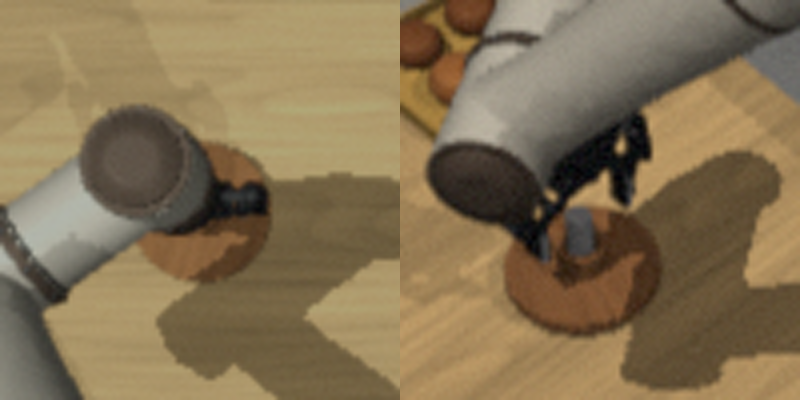

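The fingertips at (545,258) and (625,200) straddle the knob at (580,230), so I'll close on it.

play_rows(
  series=[
    [0, 0, 0, 0, 0, 0, 0],
    [0, 0, 0, 0, 0, 0, 0],
    [0, 0, 0, 0, 0, 0, 0],
    [0, 0, 0, 0, 0, 0, 0],
    [0, 0, 0, 0, 0, 0, 0],
    [0, 0, 0, 0, 0, 0, 0],
    [0, 0, 0, 0, 0, 0, 0],
    [0, 0, 0, 0, 0, 0, 0],
  ],
)

```text
clock: 7.45
position: [560.8, 205.8, 56.6]
ee_rot: [0.501, 0.502, -0.497, -0.5]
contact_force: [0.6, 0.4, 0.0]
gripper_width: 21.9
```

```bash
python3 go.py 559.4 203.9 55 1.571
```

```text
clock 7.45 pos [560.8 205.8  56.6] F [0.6 0.4 0. ] w 21.9 joints [ 0.62  0.51 -0.28  0.   -0.77 -2.2 ]
shift [-0.0019  0.0015  0.0014] level rotvec [ 0.0061 -0.      0.004 ]
yaw x 1.57 turn y -0.001
```

play_rows(
  series=[
    [0, -0.005, 0, 0, 0, 0, 0],
    [0, -0.01, 0, 0, 0, 0, 0],
    [0, -0.015, 0, 0, 0, 0, 0],
    [0, -0.02, 0, 0, 0, 0, 0],
    [0, -0.01, 0, 0, 0, 0, 0],
    [0, 0, 0, 0, 0, 0, 0],
    [0, 0, 0, 0, 0, 0, 0],
  ],
)

```text
clock: 8.15
position: [556.6, 203.3, 116.4]
ee_rot: [-0.5, -0.498, 0.5, 0.502]
contact_force: [-1.1, -0.4, -4.2]
gripper_width: 22.6
```

```bash
python3 go.py 559.4 203.9 55 1.571; python3 - <<'E'
from h import *
t=Cam(get_image("top"));s=Cam(get_image("side"))
cv2.imwrite("pics/p4.png",np.hstack([crop(t.im,160,130,100,100,4),crop(s.im,165,150,100,100,4)]))
E
```

```text
clock 8.15 pos [556.6 203.3 116.4] F [-1.1 -0.4 -4.2] w 22.6 joints [ 0.62  0.44 -0.22 -0.   -0.91 -2.2 ]
shift [ 0.0006  0.0614 -0.003 ] level rotvec [-0.0038 -0.      0.0002]
yaw x 1.567 turn y -0.004
```

View pics/p4.png

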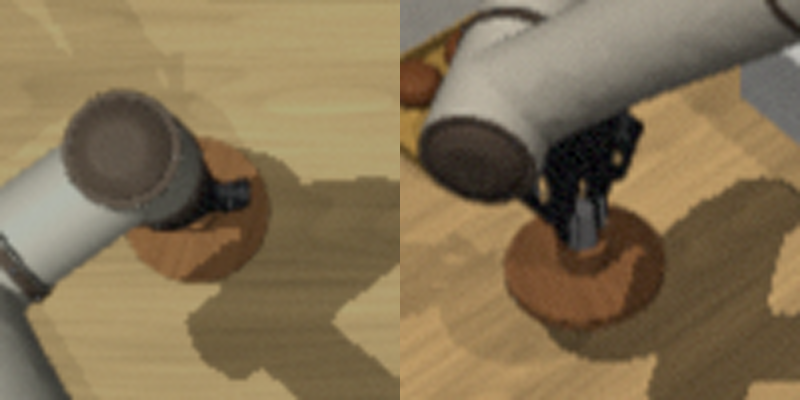

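The pair is lifted clear of the counter, still nested, and the force of 4.2 N fits their weight. I'll carry it up and across.

play_rows(
  series=[
    [0, -0.02, 0, 0, 0, 0, 0],
    [0, -0.03, 0, 0, 0, 0, 0],
    [0, -0.03, 0, 0, 0, 0, 0],
    [-0.01, -0.02, 0, 0, 0, 0, 0],
    [-0.025, -0.01, -0.002, 0, 0, 0, 0],
    [-0.04, 0, -0.002, 0, 0, 0, 0],
    [-0.04, 0, -0.002, 0, 0, 0, 0],
    [-0.04, 0, -0.002, 0, 0, 0, 0],
    [-0.04, 0, -0.002, 0, 0, 0, 0],
    [-0.04, 0, -0.002, 0, 0, 0, 0],
  ],
)

```text
clock: 9.25
position: [565.0, -35.5, 220.2]
ee_rot: [-0.495, -0.494, 0.508, 0.503]
contact_force: [0.2, 1.0, -3.5]
gripper_width: 22.4
```

```bash
python3 go.py 580.2 -199.5 220 1.521
```

```text
clock 9.25 pos [565.  -35.5 220.2] F [ 0.2  1.  -3.5] w 22.4 joints [ 0.22  0.3  -0.14  0.   -1.15 -1.79]
shift [-0.1641  0.0011 -0.0144] level rotvec [-0.022  -0.     -0.0071]
yaw x 1.575 turn y 0.054
```

play_rows(
  series=[
    [-0.038, 0, -0.003, 0, 0, 0, 0],
    [-0.038, 0, -0.003, 0, 0, 0, 0],
    [-0.035, 0, -0.003, 0, 0, 0, 0],
    [-0.03, 0, -0.003, 0, 0, 0, 0],
    [-0.015, 0, -0.001, 0, 0, 0, 0],
    [0, 0, 0, 0, 0, 0, 0],
    [0, 0, 0, 0, 0, 0, 0],
    [0, 0, 0, 0, 0, 0, 0],
  ],
)

```text
clock: 10.05
position: [574.2, -201.1, 211.9]
ee_rot: [-0.492, -0.489, 0.51, 0.509]
contact_force: [-0.2, -0.5, -3.5]
gripper_width: 22.8
```

```bash
python3 go.py 580.2 -199.5 220 1.571; python3 - <<'E'
from h import *
t=Cam(get_image("top"));s=Cam(get_image("side"))
cv2.imwrite("pics/t5.png",t.im);cv2.imwrite("pics/s5.png",s.im)
cv2.imwrite("pics/p5.png",np.hstack([crop(t.im,270,120,100,100,4),crop(s.im,240,75,100,100,4)]))
E
```

```text
clock 10.05 pos [ 574.2 -201.1  211.9] F [-0.2 -0.5 -3.5] w 22.8 joints [-0.07  0.39 -0.04  0.01 -1.18 -1.51]
shift [ 0.0015 -0.0083 -0.0057] level rotvec [-0.0375 -0.     -0.0042]
yaw x 1.568 turn y -0.003
```

View pics/p5.png

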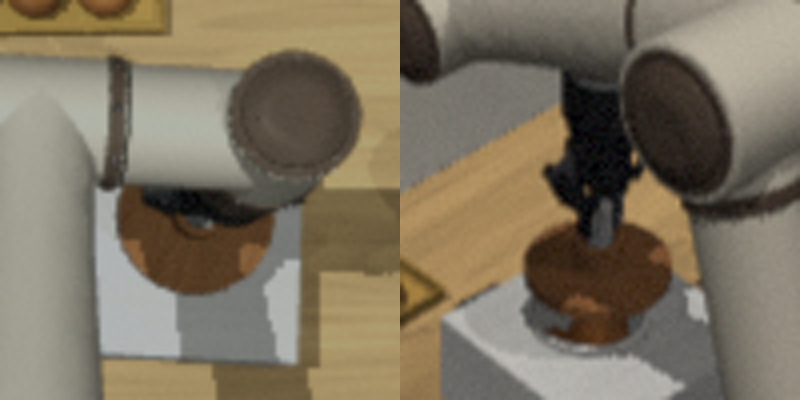

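The nested pair hangs above the neck, but the tool has picked up 0.04 rad of tilt. I'll level it, lower a little and measure the lid against the neck.

play_rows(
  series=[
    [0.001, 0.005, -0.005, -0.037, 0, -0.004, 0],
    [0, 0.01, 0, 0, 0, 0, 0],
    [0, 0, 0, 0, 0, 0, 0],
    [0, 0, 0, 0, 0, 0, 0],
  ],
)

```text
clock: 10.55
position: [579.6, -196.7, 196.9]
ee_rot: [-0.499, -0.501, 0.501, 0.499]
contact_force: [0.6, 0.5, -4.4]
gripper_width: 22.6
```

```bash
cat > lid.py <<'E'
from h import *
from scipy.optimize import least_squares
import sys
t=Cam(get_image("top"));s=Cam(get_image("side"));st=read_state();p=st["position"]
def ext(c,box):
    x0,y0,x1,y1=box; im=cv2.resize(c.im[y0:y1,x0:x1],None,fx=4,fy=4,interpolation=cv2.INTER_CUBIC)
    h=cv2.cvtColor(im,cv2.COLOR_BGR2HSV); b,g,r=[im[:,:,i].astype(int) for i in range(3)]
    m=((r-b>25)&(r-b>0.38*r)&(r<185)).astype(np.uint8)
    m=cv2.morphologyEx(m,cv2.MORPH_OPEN,np.ones((5,5)))
    n,l,q,_=cv2.connectedComponentsWithStats(m);k=1+q[1:,4].argmax();v=q[k]
    im[cv2.morphologyEx((l==k).astype(np.uint8),cv2.MORPH_GRADIENT,np.ones((3,3)))>0]=(0,255,0)
    e=lambda a,o:(a-.5)/4-.5+.125+o
    return np.array([e(v[0],x0),e(v[0]+v[2],x0),e(v[1]+v[3],y0)]),im
et,it=ext(t,(290,145,350,205));es,is_=ext(s,(265,115,325,175))
cv2.imwrite(sys.argv[1],np.hstack([it,is_]))
a=np.linspace(0,2*np.pi,120);C=np.c_[70*np.cos(a),70*np.sin(a)]
def pr(q):
    P=np.vstack([np.c_[C+q[:2],np.full(120,q[2]+z)] for z in(0,15)]); o=[]
    for c in(t,s): u=c.px(P); o+=[u[:,0].min(),u[:,0].max(),u[:,1].max()]
    return np.array(o)
f=least_squares(lambda q:pr(q)-np.r_[et,es],[p[0],p[1],p[2]-48])
print("lid_outer",f.x.round(1),"minus tcp",(f.x-p).round(1),"res",f.fun.round(2))
E
python3 lid.py pics/l1.png; python3 go.py 580.2 -199.5 190 1.571
```

```text
lid_outer [ 573.8 -198.7  137.6] minus tcp [ -5.7  -2.  -59.1] res [-0.06  1.52  2.41  5.11 -7.92 -0.46]
clock 10.65 pos [ 579.5 -196.7  196.7] F [ 0.2 -0.  -2.9] w 22.2 joints [-0.06  0.39 -0.08  0.   -1.11 -1.51]
shift [-0.0028  0.0067 -0.0007] level rotvec [ 0.0001 -0.     -0.    ]
yaw x 1.573 turn y 0.002
```

View pics/l1.png

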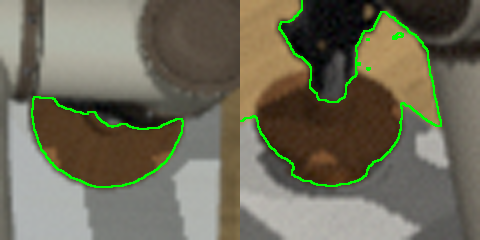

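```bash
cat > solve.py <<'E'
from h import *
from scipy.optimize import least_squares
import sys
m=np.array([float(v) for v in sys.argv[1:]]) # top l r b, side l r, z fixed
t=Cam(get_image("top"));s=Cam(get_image("side"));z0=m[5]
a=np.linspace(0,2*np.pi,120);C=np.c_[70*np.cos(a),70*np.sin(a)]
def pr(q):
    P=np.vstack([np.c_[C+q[:2],np.full(120,z0+z)] for z in(0,15)]); u=t.px(P);w=s.px(P)
    return np.array([u[:,0].min(),u[:,0].max(),u[:,1].max(),w[:,0].min(),w[:,0].max()])
f=least_squares(lambda q:pr(q)-m[:5],[580,-199]);print(f.x.round(1),f.fun.round(2))
E
python3 solve.py 297.6 335.4 191.4 268.6 305.1 148.2
```

```text
[ 580.1 -195.6] [-0.74  1.08  0.32 -0.66  0.16]
```

play_rows(
  series=[
    [-0.003, 0.004, 0, 0, 0, 0, 0],
    [0, 0.006, 0, 0, 0, 0, 0],
    [0, 0.005, 0, 0, 0, 0, 0],
    [0, 0.003, 0, 0, 0, 0, 0],
    [0, 0, 0, 0, 0, 0, 0],
    [0, 0, 0, 0, 0, 0, 0],
  ],
)

```text
clock: 11.35
position: [579.6, -200.7, 177.2]
ee_rot: [0.5, 0.5, -0.5, -0.499]
contact_force: [-0.3, 0.3, -3.9]
gripper_width: 22.5
```

```bash
python3 go.py 580.0 -199.5 165 1.571
```

```text
clock 11.35 pos [ 579.6 -200.7  177.2] F [-0.3  0.3 -3.9] w 22.5 joints [-0.07  0.41 -0.1   0.   -1.06 -1.5 ]
shift [ 0.0012  0.0122 -0.0004] level rotvec [ 0.0003 -0.     -0.0003]
yaw x 1.572 turn y 0.001
```

play_rows(
  series=[
    [0.001, 0.003, 0, 0, 0, 0, 0],
    [0, 0.003, 0, 0, 0, 0, 0],
    [0, 0.003, 0, 0, 0, 0, 0],
    [0, 0.003, 0, 0, 0, 0, 0],
    [0, 0, 0, 0, 0, 0, 0],
  ],
)

```text
clock: 11.85
position: [579.8, -199.5, 164.5]
ee_rot: [0.5, 0.501, -0.5, -0.499]
contact_force: [-0.2, -0.3, -3.3]
gripper_width: 22.6
```

```bash
python3 go.py 580.0 -199.5 157.6 1.571
```

```text
clock 11.85 pos [ 579.8 -199.5  164.5] F [-0.2 -0.3 -3.3] w 22.6 joints [-0.07  0.42 -0.12  0.   -1.04 -1.5 ]
shift [ 0.      0.0069 -0.0002] level rotvec [ 0.0009 -0.     -0.0003]
yaw x 1.572 turn y 0.001
```

play_rows(
  series=[
    [0, 0.002, 0, 0, 0, 0, 0],
    [0, 0.002, 0, 0, 0, 0, 0],
    [0, 0.002, 0, 0, 0, 0, 0],
    [0, 0.002, 0, 0, 0, 0, 0],
    [0, 0.001, 0, 0, 0, 0, 0],
  ],
)

```text
clock: 12.35
position: [580.3, -199.7, 157.9]
ee_rot: [0.5, 0.501, -0.5, -0.498]
contact_force: [-2.3, 1.3, 0.6]
gripper_width: 22.2
```

```bash
python3 go.py 580.0 -199.5 157.6 1.571
```

```text
clock 12.35 pos [ 580.3 -199.7  157.9] F [-2.3  1.3  0.6] w 22.2 joints [-0.07  0.42 -0.13  0.   -1.02 -1.5 ]
shift [0.0002 0.0003 0.0003] level rotvec [ 0.0028 -0.     -0.0017]
yaw x 1.574 turn y 0.003
```

Contact comes at the expected seated height. I'll press lightly, then release.

play_rows(
  series=[
    [0, 0.001, 0, 0, 0, 0, 0],
    [0, 0.001, 0, 0, 0, 0, 0],
    [0, 0, 0, 0, 0, 0, 0],
  ],
)

```text
clock: 12.65
position: [580.4, -199.8, 158.0]
ee_rot: [0.501, 0.501, -0.5, -0.497]
contact_force: [-0.7, 0.2, -2.3]
gripper_width: 22.7
```

```bash
python3 go.py 580.0 -199.5 157.6 1.571
```

```text
clock 12.65 pos [ 580.4 -199.8  158. ] F [-0.7  0.2 -2.3] w 22.7 joints [-0.07  0.42 -0.13  0.   -1.02 -1.5 ]
shift [0.0003 0.0004 0.0004] level rotvec [ 0.0047  0.     -0.0022]
yaw x 1.574 turn y 0.003
```

play_rows(
  series=[
    [0, 0.003, 0, 0, 0, 0, 0],
    [0, 0.003, 0, 0, 0, 0, 0],
    [0, 0.002, 0, 0, 0, 0, 0],
  ],
)

```text
clock: 12.95
position: [580.6, -200.0, 157.9]
ee_rot: [0.502, 0.502, -0.501, -0.496]
contact_force: [-2.7, 2.1, 5.8]
gripper_width: 22.9
```

```bash
python3 go.py 580.0 -199.5 157.6 1.571
```

```text
clock 12.95 pos [ 580.6 -200.   157.9] F [-2.7  2.1  5.8] w 22.9 joints [-0.07  0.42 -0.13  0.01 -1.01 -1.5 ]
shift [0.0005 0.0003 0.0006] level rotvec [ 0.0075  0.     -0.0048]
yaw x 1.576 turn y 0.005
```

Force rises with no further descent, so the pair is seated. Releasing.

play_rows(
  series=[
    [0, 0, 0, 0, 0, 0, 0.04],
    [0, 0, 0, 0, 0, 0, 0.0854],
    [0, 0, 0, 0, 0, 0, 0.0854],
    [0, 0, 0, 0, 0, 0, 0.0854],
    [0, 0, 0, 0, 0, 0, 0.0854],
    [0, 0, 0, 0, 0, 0, 0.0854],
    [0, 0, 0, 0, 0, 0, 0.0854],
    [0, 0, 0, 0, 0, 0, 0.0854],
  ],
)

```text
clock: 13.75
position: [583.0, -200.7, 156.8]
ee_rot: [0.503, 0.503, -0.5, -0.494]
contact_force: [0.5, -0.1, -0.0]
gripper_width: 85.7
```

```bash
python3 go.py 580.0 -199.5 130 1.571; python3 - <<'E'
from h import *
t=Cam(get_image("top"));s=Cam(get_image("side"))
cv2.imwrite("pics/p6.png",np.hstack([crop(t.im,270,120,100,100,4),crop(s.im,240,75,100,100,4)]))
E
```

```text
clock 13.75 pos [ 583.  -200.7  156.8] F [ 0.5 -0.1 -0. ] w 85.7 joints [-0.07  0.42 -0.13  0.01 -1.   -1.5 ]
shift [0.0014 0.0268 0.0033] level rotvec [ 0.0117 -0.     -0.0064]
yaw x 1.576 turn y 0.005
```

View pics/p6.png

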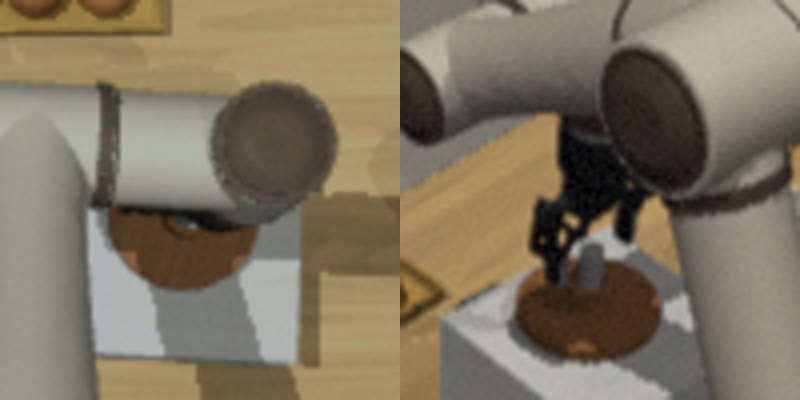

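The picture shows the pair seated flat on the neck, centred, with the open fingers straddling the knob. I'll lower to the collar.

play_rows(
  series=[
    [0.001, 0.005, 0.003, 0.012, 0.005, -0.006, 0.0854],
    [0, 0.008, 0, 0, 0, 0, 0.0854],
    [0, 0.008, 0, 0, 0, 0, 0.0854],
    [0, 0.007, 0, 0, 0, 0, 0.0854],
    [0, 0.002, 0, 0, 0, 0, 0.0854],
    [0, 0, 0, 0, 0, 0, 0.0854],
  ],
)

```text
clock: 14.45
position: [579.1, -199.6, 123.2]
ee_rot: [-0.499, -0.499, 0.501, 0.501]
contact_force: [-0.7, 0.1, 0.3]
gripper_width: 85.4
```

```bash
python3 go.py 580.0 -199.5 124 1.571
```

```text
clock 14.45 pos [ 579.1 -199.6  123.2] F [-0.7  0.1  0.3] w 85.4 joints [-0.07  0.46 -0.17 -0.   -0.95 -1.5 ]
shift [ 0.0001 -0.0008 -0.0009] level rotvec [-0.0032 -0.      0.0006]
yaw x 1.571 turn y -0.0
```

play_rows(
  series=[
    [0, 0, 0, 0, 0, 0, 0],
    [0, 0, 0, 0, 0, 0, 0],
    [0, 0, 0, 0, 0, 0, 0],
    [0, 0, 0, 0, 0, 0, 0],
    [0, 0, 0, 0, 0, 0, 0],
    [0, 0, 0, 0, 0, 0, 0],
    [0, 0, 0, 0, 0, 0, 0],
  ],
)

```text
clock: 15.15
position: [579.6, -199.5, 124.0]
ee_rot: [-0.499, -0.5, 0.5, 0.501]
contact_force: [-0.1, 0.1, -0.9]
gripper_width: 45.0
```

```bash
python3 go.py 580.0 -199.5 124 1.571
```

```text
clock 15.15 pos [ 579.6 -199.5  124. ] F [-0.1  0.1 -0.9] w 45.0 joints [-0.07  0.46 -0.16 -0.   -0.95 -1.5 ]
shift [ 0.     -0.     -0.0004] level rotvec [-0.0017 -0.      0.0005]
yaw x 1.571 turn y -0.0
```

Width 45 fits the collar. I'll lift slowly.

play_rows(
  series=[
    [0, -0.003, 0, 0, 0, 0, 0],
    [0, -0.004, 0, 0, 0, 0, 0],
    [0, -0.005, 0, 0, 0, 0, 0],
    [0, -0.005, 0, 0, 0, 0, 0],
    [0, -0.005, 0, 0, 0, 0, 0],
    [0, 0, 0, 0, 0, 0, 0],
  ],
)

```text
clock: 15.75
position: [578.7, -199.3, 146.8]
ee_rot: [-0.499, -0.499, 0.501, 0.502]
contact_force: [0.1, -0.2, -0.7]
gripper_width: 44.9
```

```bash
python3 go.py 580.0 -199.5 219 1.571;python3 - <<'E'
from h import *
t=Cam(get_image("top"));s=Cam(get_image("side"))
cv2.imwrite("pics/p7.png",np.hstack([crop(t.im,270,120,100,100,4),crop(s.im,240,75,100,100,4)]))
E
```

```text
clock 15.75 pos [ 578.7 -199.3  146.8] F [ 0.1 -0.2 -0.7] w 44.9 joints [-0.07  0.43 -0.14 -0.   -1.   -1.5 ]
shift [-0.0001 -0.0722 -0.001 ] level rotvec [-0.0041 -0.      0.0014]
yaw x 1.57 turn y -0.001
```

View pics/p7.png

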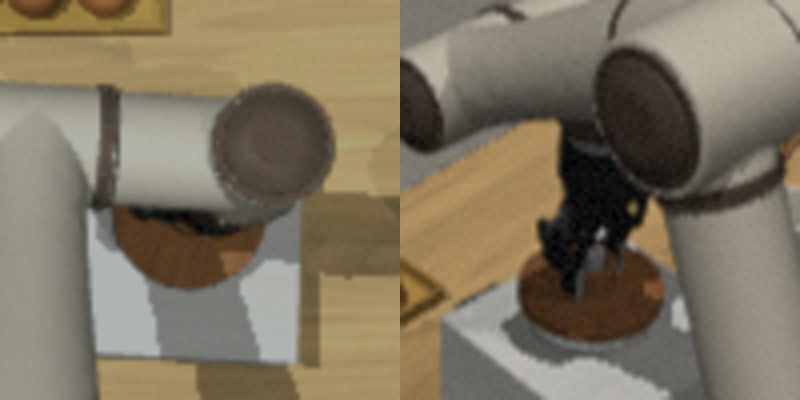

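The outer lid has risen alone and level, with the knob still upright through its collar. Continuing up.

play_rows(
  series=[
    [0, -0.006, -0.001, -0.004, 0, 0.001, 0],
    [0, -0.008, 0, 0, 0, 0, 0],
    [0, -0.008, 0, 0, 0, 0, 0],
    [0, -0.008, 0, 0, 0, 0, 0],
    [0, -0.008, 0, 0, 0, 0, 0],
    [0, 0, 0, 0, 0, 0, 0],
  ],
)

```text
clock: 16.45
position: [579.5, -199.3, 187.6]
ee_rot: [-0.5, -0.5, 0.5, 0.501]
contact_force: [0.2, -0.3, -2.4]
gripper_width: 44.8
```

```bash
python3 go.py 580.0 -199.5 222 1.571
```

```text
clock 16.45 pos [ 579.5 -199.3  187.6] F [ 0.2 -0.3 -2.4] w 44.8 joints [-0.07  0.4  -0.09 -0.   -1.09 -1.5 ]
shift [-0.0002 -0.0344 -0.0005] level rotvec [-0.0009 -0.      0.0005]
yaw x 1.57 turn y -0.001
```

play_rows(
  series=[
    [0, -0.008, 0, 0, 0, 0, 0],
    [0, -0.008, 0, 0, 0, 0, 0],
    [0, -0.009, 0, 0, 0, 0, 0],
    [0, -0.009, 0, 0, 0, 0, 0],
    [0, -0.005, 0, 0, 0, 0, 0],
    [0, 0, 0, 0, 0, 0, 0],
    [0, 0, 0, 0, 0, 0, 0],
    [0, 0, 0, 0, 0, 0, 0],
    [0, 0, 0, 0, 0, 0, 0],
  ],
)

```text
clock: 17.35
position: [578.9, -199.1, 229.7]
ee_rot: [-0.499, -0.5, 0.5, 0.501]
contact_force: [0.2, -0.5, -2.0]
gripper_width: 45.1
```

```bash
python3 go.py 580.0 -199.5 222 1.571;python3 - <<'E'
from h import *
t=Cam(get_image("top"));s=Cam(get_image("side"))
cv2.imwrite("pics/p8.png",np.hstack([crop(t.im,270,120,100,100,4),crop(s.im,240,75,100,100,4)]))
print(np.abs(read_state()["joint_vel"]).max())
E
```

```text
clock 17.35 pos [ 578.9 -199.1  229.7] F [ 0.2 -0.5 -2. ] w 45.1 joints [-0.07  0.37 -0.03 -0.   -1.18 -1.5 ]
shift [-0.0004  0.0077 -0.0011] level rotvec [-0.0019  0.      0.0013]
yaw x 1.57 turn y -0.001
0.003189676818455235
```

View pics/p8.png

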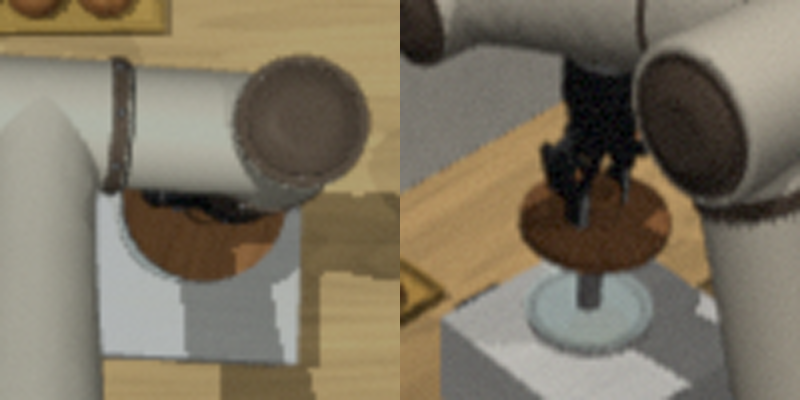

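The inner lid stays seated flat, with its flange on the neck at (590,310). The outer lid is held level above its knob, with its lower edge about 100 mm above the neck. Handing in.

```bash
python3 -c "
from bench import *
print(job_done())"
```

```text
the job is handed in; nothing more can be done
None
```

I shut the flap, seated the nested lids in the neck and let go of the knob. I then lifted the outer lid off by its collar and handed the job in while holding it above the inner lid's knob. The clock read about 17 s of the 72 s allowed, and no verdict is reported.

**Final checks:**
- **Flap:** it stopped at the height of the shut flap (fingertips at z 105 mm with 17 N), and the next picture showed it flush with the bin.
- **Inner lid:** the last picture shows it seated flat and untouched.
- **Outer lid:** it is level and still. The grip reads 45 mm on the 46 mm collar, and the lower edge is about 99 mm above the neck, estimated from the lift height (75 mm needed).
- **Jar and cup:** no move came near either, but I did not re-measure them at the end.

**Readings that disagreed:**
- **Grip widths:** they read 1 to 2 mm small, 22 to 23 mm on the 24 mm knob.
- **Wrist force:** it was noisy by 1 to 2 N. While seating the lids it read first +0.6 N, then -2.3 N, so I pressed again until it rose to 5.8 N with no further descent.
- **Automatic lid outline:** it failed in the side view, where it merged with the counter. I read the lid edges by eye instead; they agreed with the gripper position to about 1 mm.

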